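# Snap the cover onto the box that holds the casting

## Robot

A 6-joint arm with a two-finger parallel gripper is mounted at the origin on a cart in front of the work surface, level with it; the furniture and walls round the work are solid. World frame = base frame: x ahead of the robot, y to its left, z up, the work surface at z = 0. Lengths are in m, angles in rad, forces in N, time in s.
With the tool pointing down it reaches from about 0.375 to 0.925 m from the base axis. Payload 5.7 kg.
Tool frame: the origin (TCP) lies at the very end of the fingers, on their centre line; the grasp point (between the pads) lies 19 mm behind it; y points along the fingers, z is the direction in which the jaws open and shut, and the axes are right-handed (so a half turn about y gives the same grasp; the last joint's range is limited). The gripper opens to 85 mm and grips with 20 to 120 N. Pads are 22 mm wide; open, the fingers measure 114 mm over their backs; the gripper's body (76 mm by 85 mm) begins 54 mm behind the grasp point. The pads swing forward as they close: fully open they stand 13 mm farther back than shut.
Start: joints at [-1.234, 0.359, 1.51, -0, 1.272, -0.115], TCP at [0.262, -0.54, 0.231] pointing down, gripper open.
Joint ranges: [-2.97, 2.97], [-1.01, 2.36], [0.21, 2.38], [-0.96, 4.11], [0.2, 2.71], [-2.98, 2.98]. Speed limits (rad/s): [2.39, 2.39, 3.14, 3.14, 3.14, 3.14].

## Interface

Orientations are given as a 3x3 rotation matrix whose columns are the frame's x, y, z axes.
In Python, from plant import * gives the robot as it stands.
- The arm moves only by the tool arm_command, never from a script. Its argument "motion" is a list of rows, each a list of 5 numbers: the shift along the tool's x, y, z in cm, then the turn about the tool's y in rad, then the gripper command: -1 is fully open, 1 is shut, values between are in proportion. A call has exactly 5 rows; each row is the pose to reach, as a shift and turn from the pose commanded when the call began, along the tool's axes at that moment; what a row does not reach only later rows make up. A row lasts 1/10 s, in which the tool goes at most 50 mm and 8.59 degrees, less where a joint would pass 70% of its speed; a pose out of reach is approached as far as the arm can. A call with a gripper value outside its range is refused whole. The fingers move at their own pace and stop on an object; "grip_force" is the grip in N (left out, the last holds). Time passes only in rows, so rows that repeat a pose let the fingers close, or fill a call up. It gives the time, the measured TCP pose, the force and the opening at its end, in the units of the state.
- read_state(): the state, without advancing time (a new reading comes with each control period).
- snapshot(name): name is "side" or "top"; returns the picture (400x640x3 uint8, blue, green, red); there is no depth.
- calibration(name): a dict with "mtx" (3x3 intrinsics, pixels), "k1" (the pictures are not rectified: a ray, as slopes to the right and down, at radius r is drawn at 1 + k1 r^2 times it, then the intrinsics apply), "origin" and "orientation" of the camera in the world. Camera axes: x right, y down, z forward; pixel columns grow to the right and rows downward; lengths in m; the calibration is good to about 2 mm. A picture is of the moment at which its call begins. calibration takes no time and is no camera call.
- finish_job(): hands the job in, once; it reports no verdict.
The state is a dict: "time_s": time; "joint_positions": joint angles; "qvel": joint speeds; "tau": joint torques, N m; "tcp_pos": TCP position; "ee_rot": TCP orientation; "contact_force": force on the tool from outside, world axes, zero at the start; "torque": the same for the moment, N m; "width": opening from 0.0 (shut) to 1.0 (fully open).
Only numpy, scipy, OpenCV 4.12 (cv2) and the standard library are available. Lean on these libraries where they do the work, as an engineer would, in place of code of your own. Each camera call takes 0.05 s, during which the arm holds its last target.

## Task

One of the two open grey boxes on the bench holds a finished white figure casting, the other only a round waste plug. Pick up the loose grey cover by its rib, set it on the box with the casting and press it straight down until both side clips snap over its edges and it is fully home on the rim, then keep pressing it down firmly: finish while the fingers are still holding it down, without letting go. Leave the castings, the plug and the other things on the bench where they are.

Things in the scene. Friction and masses are not known exactly. Their poses are not given: they have to be found in the camera images.
- cover: loose grey plastic cover, 90 g: plate 100 (its x) x 76 (y) x 5 mm on four round-ended corner pegs 6 mm thick, 20 mm long. Origin: middle of the cover at the level of the peg tips, z up. It lies rib up on its pegs. On a box its x lies along the box's x, either way round; the pegs go inside the walls with 1.5 mm play; fully home, the plate rests on the rim and the origin is 30 mm above the box's
- cover_rib (a point): middle of the top of the cover's grip rib, which is 50 mm long (along the cover's x), 14 mm wide (y) and 20 mm high; its top is 45 mm above the cover's origin, its foot, the plate's top face, 25 mm
- box_a_mouth (a point): centre of the box's mouth, level with the rim (50 mm above the table). The clips' hooks point inward from 6.5 mm above the rim, with a sloping lead-in above them. They resist the cover's plate from 15 to 7 mm above the rim, with 10 to 20 N at most in all, much less over the next 5 mm, and not at all once snapped over the plate
- box_b_mouth (a point): centre of the box's mouth, level with the rim (50 mm above the table). The clips' hooks point inward from 6.5 mm above the rim, with a sloping lead-in above them. They resist the cover's plate from 15 to 7 mm above the rim, with 10 to 20 N at most in all, much less over the next 5 mm, and not at all once snapped over the plate
- box_a: open grey plastic box fixed to the table, 100 (its x) x 70 (y) x 50 mm high, walls 5 mm, floor 8 mm thick; screw tabs 4 mm high reach 64 mm from its middle along x. Origin: centre of the underside, z up. A sprung steel clip stands at the middle of each long side (+y, -y), 24 mm wide, 70 mm high, outer faces 42 mm from the middle. The boxes are alike; which one holds the casting varies
- box_b: open grey plastic box fixed to the table, 100 (its x) x 70 (y) x 50 mm high, walls 5 mm, floor 8 mm thick; screw tabs 4 mm high reach 64 mm from its middle along x. Origin: centre of the underside, z up. A sprung steel clip stands at the middle of each long side (+y, -y), 24 mm wide, 70 mm high, outer faces 42 mm from the middle. The boxes are alike; which one holds the casting varies
- box_a_clip_l (a joint): spring clip on the +y side of box_a: 0 = at rest, upright; it grows (rad) as the clip is pushed outward, to about 0.07 as the cover's edge passes the hook, and springs back towards 0 when the cover has snapped in underneath
- box_a_clip_r (a joint): spring clip on the -y side of box_a: 0 = at rest, upright; it grows (rad) as the clip is pushed outward, to about 0.07 as the cover's edge passes the hook, and springs back towards 0 when the cover has snapped in underneath
- box_b_clip_l (a joint): spring clip on the +y side of box_b: 0 = at rest, upright; it grows (rad) as the clip is pushed outward, to about 0.07 as the cover's edge passes the hook, and springs back towards 0 when the cover has snapped in underneath
- box_b_clip_r (a joint): spring clip on the -y side of box_b: 0 = at rest, upright; it grows (rad) as the clip is pushed outward, to about 0.07 as the cover's edge passes the hook, and springs back towards 0 when the cover has snapped in underneath
- casting: white figure casting 68 x 17 x 18 mm lying on the floor of one of the boxes; origin near its middle, at its underside; its y along its length. Other castings lie heaped at the left and have nothing to do with the job
- plug: white round waste plug, 34 mm across, 14 mm high, on the floor of the other box; origin at the centre of its underside
- sand_block: bystander: cork sanding block at the right (not the one at the back), 47 x 85 x 26 mm; origin at the centre of its underside, y along its length
Things that resemble listed ones, but are neither listed nor needed, are in the scene too. What is shaped like the cover but red or turquoise is not meant.

How it is judged:
By the outcome, as a careful person would: the job done as asked, in the order asked, and still so for the second after the job is handed in, while the arm keeps its last pose, push and grip.
It also fails if it takes over 40 s, if anything falls off the work surface, if the arm or the gripper's body presses on something with over 40 N, if the wrist force passes 120 N, or if a joint passes its speed limit or range.

## Working session

There is one attempt and no reset: what is moved stays moved. The work goes in short steps, Python scripts to look and compute and a tool call to move; the robot and the scene stay as the last step left them, time stands still between calls to the robot, and variables do not carry over. Pictures are saved under pics/ and viewed, and the job is handed in when it is done.

Besides the shell and the picture viewer there is one more tool, called after "Emit:" as name(argument=value, ...) on one line, values as JSON. arm_command: Moves the arm, as the interface text tells. Its arguments: {"type":"object","properties":{"motion":{"type":"array"},"grip_force":{"type":"number"}},"required":["motion"]}

```bash
ls; mkdir -p pics
python3 - <<'E'
from plant import *
import cv2
for n in ("side","top"):
    im=snapshot(n); cv2.imwrite(f"pics/{n}0.png",im); c=calibration(n); print(n,c)
s=read_state(); print({k:s[k] for k in ("time_s","tcp_pos","ee_rot","contact_force","width")})
E
```

```text
pics
side {'mtx': array([[509.92085861,   0.        , 316.6702336 ],
       [  0.        , 509.92085861, 192.54275868],
       [  0.        ,   0.        ,   1.        ]]), 'k1': -0.151287210769924, 'origin': array([0.08515727, 0.91590438, 0.70110356]), 'orientation': array([[-0.91485337, -0.19009702,  0.35623929],
       [-0.40376733,  0.43921495, -0.80253484],
       [-0.00390614, -0.87803949, -0.47857225]])}
top {'mtx': array([[392.83312567,   0.        , 326.1155678 ],
       [  0.        , 392.83312567, 204.17445473],
       [  0.        ,   0.        ,   1.        ]]), 'k1': -0.003468231971257634, 'origin': array([ 0.49925683, -0.12968588,  1.13327596]), 'orientation': array([[ 2.24175378e-03, -9.99216586e-01,  3.95118730e-02],
       [-9.99997372e-01, -2.22100005e-03,  5.69140181e-04],
       [-4.80938436e-04, -3.95130451e-02, -9.99218939e-01]])}
{'time_s': 0.1, 'tcp_pos': array([ 0.26173753, -0.53919862,  0.23052186]), 'ee_rot': array([[-8.99654325e-01, -5.46606306e-04,  4.36602562e-01],
       [-4.36602853e-01,  1.61272879e-03, -8.99652904e-01],
       [-2.12365573e-04, -9.99998550e-01, -1.68954831e-03]]), 'contact_force': array([-0.89582434, -0.74382193,  0.20354751]), 'width': 1.0012912624864898}
```

View pics/top0.png

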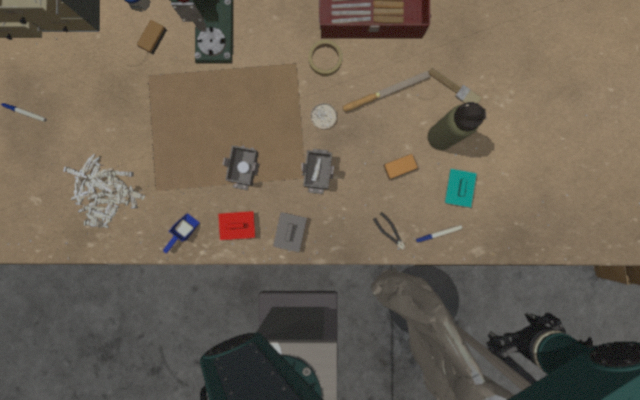

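View pics/side0.png

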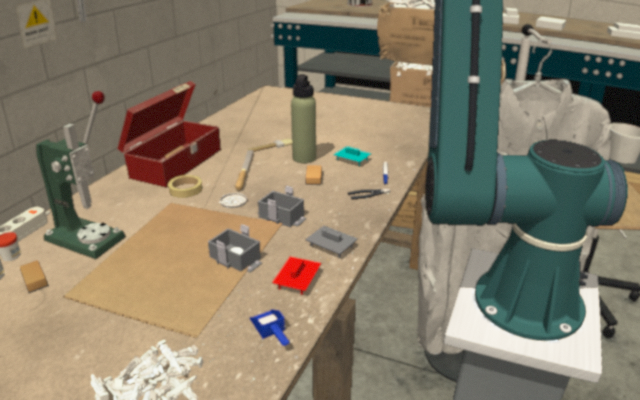

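The top view shows the casting (elongated) in the box at about (318,170), the plug in the one at (242,167), and the grey cover at (291,232). I'll enlarge these areas and measure.

Run:
```python
import cv2,numpy as np
t=cv2.imread("pics/top0.png"); s=cv2.imread("pics/side0.png")
a=cv2.resize(t[140:260,220:350],None,fx=6,fy=5*1.0,interpolation=cv2.INTER_CUBIC) if 0 else cv2.resize(t[140:260,220:350],None,fx=5,fy=5,interpolation=cv2.INTER_CUBIC)
cv2.imwrite("pics/topz.png",a)
b=cv2.resize(s[180:290,200:370],None,fx=4.5,fy=4.5,interpolation=cv2.INTER_CUBIC)
cv2.imwrite("pics/sidez.png",b)
```

```text
(no output)
```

View pics/topz.png

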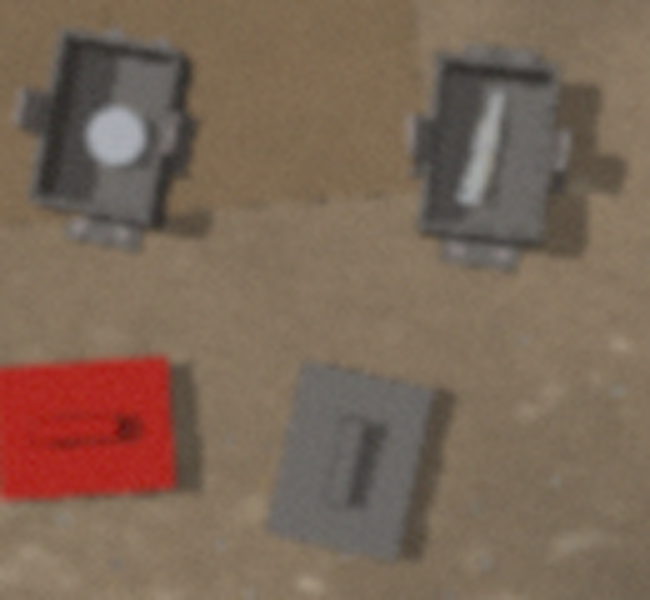

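View pics/sidez.png

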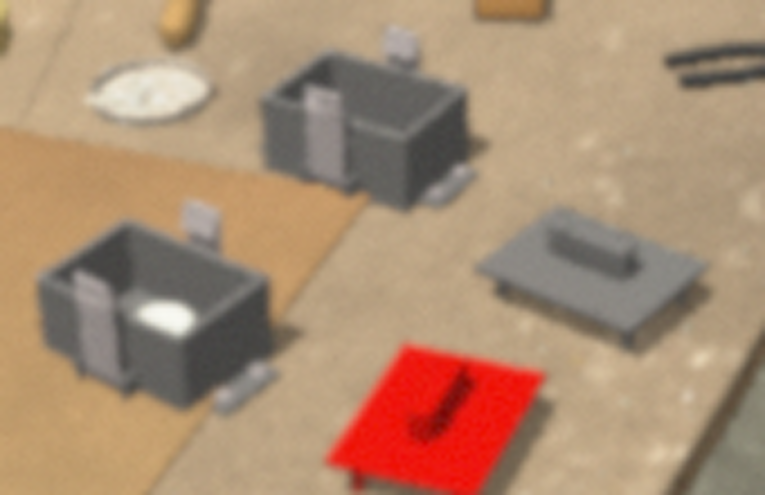

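Casting box rim corners in the zoomed top view: about (438,52), (556,65), (545,242), (420,230). Cover plate corners: (303,363), (436,385), (402,560), (267,532). Next I convert these to world points.

```bash
cat > h.py <<'E'
import numpy as np,cv2
from scipy.optimize import brentq
def ray(c,u,v):
    m=c["mtx"];x=(u-m[0,2])/m[0,0];y=(v-m[1,2])/m[1,1]
    p=cv2.undistortPoints(np.array([[[u,v]]],float),m,np.array([c["k1"],0,0,0.]))[0,0]
    return c["origin"],c["orientation"]@np.array([p[0],p[1],1])
def onz(c,u,v,z):
    o,d=ray(c,u,v);return o+d*(z-o[2])/d[2]
def proj(c,P):
    q=c["orientation"].T@(np.array(P)-c["origin"]);x,y=q[0]/q[2],q[1]/q[2];f=1+c["k1"]*(x*x+y*y)
    return np.array([c["mtx"][0,0]*x*f+c["mtx"][0,2],c["mtx"][1,1]*y*f+c["mtx"][1,2]])
def rect(c,pts,z):
    P=np.array([onz(c,u,v,z)[:2] for u,v in pts]);n=len(P)
    L=[np.linalg.norm(P[(i+1)%n]-P[i])*1000 for i in range(n)]
    a=P[3]-P[0]+P[2]-P[1]
    return P.mean(0),np.round(L,1),np.arctan2(a[1],a[0])
E
python3 - <<'E'
from plant import calibration
from h import *
t=calibration("top");s=calibration("side")
im=cv2.imread("pics/top0.png").astype(int)
zt=lambda L:[((u+.5)/5-.5+220,(v+.5)/5-.5+140) for u,v in L]
zs=lambda L:[((u+.5)/4.5-.5+200,(v+.5)/4.5-.5+180) for u,v in L]
print("cover hand",rect(t,zt([(303,363),(436,385),(402,560),(267,532)]),.025))
print("box hand",rect(t,zt([(438,52),(556,65),(545,242),(420,230)]),.05))
# cover mask
hsv=cv2.cvtColor(im.astype(np.uint8),cv2.COLOR_BGR2HSV)
print(hsv[232,285],hsv[245,310],hsv[232,320])
roi=im[205:260,265:315]
for th in (12,16,20):
    m=((roi[...,2]-roi[...,0])<th).astype(np.uint8)
    m=cv2.morphologyEx(cv2.medianBlur(m,3),cv2.MORPH_CLOSE,np.ones((7,7)))
    cs,_=cv2.findContours(m,cv2.RETR_EXTERNAL,cv2.CHAIN_APPROX_NONE);k=max(cs,key=cv2.contourArea)
    r=cv2.minAreaRect(k);b=cv2.boxPoints(r)+[265,205];print(th,r,cv2.contourArea(k));print(b.round(1).tolist(),rect(t,b,.025))
# side
print("box side",rect(s,zs([(262,98),(333,52),(467,92),(408,140)]),.05))
print("cover side",rect(s,zs([(558,210),(708,266),(630,332),(475,268)]),.025))
print("rib side top", [onz(s,*p,.045)for p in zs([(552,222),(562,216),(637,256),(628,264)])])
print("rib top hand",[onz(t,*p,.045)for p in zt([(345,415),(368,419),(352,508),(330,504)])])
E
```

```text
cover hand (array([ 0.46564979, -0.02753372]), array([ 76.1, 100.1,  77.6,  97.1]), np.float64(2.946111367433392))
box hand (array([ 0.63948965, -0.10512878]), array([65.9, 98.6, 69.4, 99.5]), np.float64(3.0635482546677877))
[ 17  17 106] [ 17  71 126] [ 17  73 123]
12 ((24.682353973388672, 26.929412841796875), (26.248586654663086, 34.05808639526367), 12.528807640075684) 817.0
[[273.2, 245.7], [280.6, 212.5], [306.2, 218.2], [298.8, 251.4]] (array([ 0.46471708, -0.02664429]), array([95.7, 74.1, 95.6, 73.8]), np.float64(-1.7865581132033874))
16 ((24.837078094482422, 27.03932762145996), (26.833236694335938, 35.377899169921875), 12.994616508483887) 868.5
[[272.8, 246.3], [280.7, 211.8], [306.9, 217.8], [298.9, 252.3]] (array([ 0.46441516, -0.02708282]), array([99.4, 75.7, 99.3, 75.5]), np.float64(-1.7946591022152214))
20 ((24.719100952148438, 27.05056381225586), (27.957534790039062, 35.75266647338867), 12.994616508483887) 910.5
[[272.1, 246.3], [280.1, 211.5], [307.4, 217.8], [299.3, 252.6]] (array([ 0.46438477, -0.02675004]), array([100.4,  78.9, 100.4,  78.6]), np.float64(-1.794657853449158))
box side (array([ 0.63668143, -0.09901294]), array([66.6, 94.8, 62.8, 98.8]), np.float64(3.0324919892668283))
cover side (array([ 0.46345773, -0.02007168]), array([96.5, 73.8, 98.8, 72.2]), np.float64(1.3391158955008169))
rib side top [array([ 0.48825156, -0.02411217,  0.045     ]), array([ 0.48570904, -0.03163659,  0.045     ]), array([ 0.43513454, -0.01169654,  0.045     ]), array([ 0.4366628 , -0.00294569,  0.045     ])]
rib top hand [array([ 0.49102532, -0.02535279,  0.045     ]), array([ 0.48884277, -0.03809709,  0.045     ]), array([ 0.43970634, -0.02952704,  0.045     ]), array([ 0.44188181, -0.01735692,  0.045     ])]
```

```bash
cat >> h.py <<'E'
def goto(st,p,ang):
    R=np.array(st["ee_rot"]);d=R.T@(np.array(p)-st["tcp_pos"])*100
    a=np.arctan2(R[1,2],R[0,2]);w=(ang-a+np.pi)%(2*np.pi)-np.pi
    print("t",round(st["time_s"],2),"tcp",np.round(st["tcp_pos"],4),"zang",round(a,4),"F",np.round(st["contact_force"],1),"width",round(st["width"],3))
    print("shift cm",np.round(d,2),"turn",round(-w,3))
E
python3 - <<'E'
from plant import *
from h import *
goto(read_state(),[.465,-.026,.14],-.217-np.pi/2)
E
```

```text
t 0.1 tcp [ 0.2617 -0.5392  0.2305] zang -1.119 F [-0.9 -0.7  0.2] width 1.001
shift cm [-40.69   9.12 -37.28] turn 0.669
```

Emit:
arm_command(motion=[[-3,0,-2.8,0.1,0],[-6.5,0,-6,0.2,0],[-10,0,-9.2,0.3,0],[-13.5,0,-12.4,0.4,0],[-17,0,-15.6,0.5,0]], grip_force=80)

```text
time_s: 0.6
tcp_pos: [0.3469, -0.3232, 0.231]
ee_rot: [[-0.999, -0.0, -0.053], [0.053, 0.001, -0.999], [0.0, -1.0, -0.001]]
contact_force: [0.0, 0.7, 0.1]
width: 0.501
```

Run:
```python
from plant import *
from h import *
goto(read_state(),[.465,-.026,.14],-.217-np.pi/2); print(read_state()["joint_positions"])
```

```text
t 0.6 tcp [ 0.3469 -0.3232  0.231 ] zang -1.6237 F [0.  0.7 0.1] width 0.501
shift cm [-10.22   9.12 -30.3 ] turn 0.164
[-8.96113399e-01  1.77311427e-01  1.77153536e+00  2.62487630e-04
  1.19338289e+00  7.27517035e-01]
```

Emit:
arm_command(motion=[[-1.6,0,-4.7,0.05,0],[-3.2,0,-9.4,0.1,0],[-4.8,0.8,-14.1,0.164,0],[-6.4,2,-18.6,0.164,0],[-8,3.4,-23.2,0.164,0]])

```text
time_s: 1.1
tcp_pos: [0.4382, -0.0961, 0.1974]
ee_rot: [[-0.978, 0.001, -0.211], [0.211, -0.0, -0.978], [-0.001, -1.0, 0.0]]
contact_force: [-0.1, -0.6, 0.1]
width: 0.501
```

Run:
```python
from plant import *
from h import *
goto(read_state(),[.465,-.026,.14],-.217-np.pi/2); print(read_state()["joint_positions"])
```

```text
t 1.1 tcp [ 0.4382 -0.0961  0.1974] zang -1.7833 F [-0.1 -0.6  0.1] width 0.501
shift cm [-1.13  5.74 -7.42] turn 0.005
[-3.70160516e-01  1.78167040e-01  1.86675508e+00  8.39188543e-05
  1.09546415e+00  1.41305887e+00]
```

Emit:
arm_command(motion=[[-0.6,1.5,-3.7,0.005,0],[-1.1,4,-7.4,0.005,0],[-1.1,5.7,-7.4,0.005,0],[-1.1,5.7,-7.4,0.005,0],[-1.1,5.7,-7.4,0.005,0]])

```text
time_s: 1.6
tcp_pos: [0.4636, -0.028, 0.1404]
ee_rot: [[-0.977, -0.001, -0.215], [0.215, 0.0, -0.977], [0.001, -1.0, 0.0]]
contact_force: [-0.4, 0.4, 0.5]
width: 0.498
```

Run:
```python
from plant import *
from h import *
for n in ("side","top"):
    im=snapshot(n); cv2.imwrite(f"pics/{n}1.png",im); c=calibration(n)
    st=read_state();p=proj(c,st["tcp_pos"]);print(n,p)
    R=np.array(st["ee_rot"])
    for s in (-1,1): print(proj(c,st["tcp_pos"]+s*.021*R[:,2]))
    x0,y0=(int(p[0])-70,int(p[1])-60); z=cv2.resize(im[max(y0,0):y0+120,x0:x0+150],None,fx=5,fy=5,interpolation=cv2.INTER_CUBIC)
    print(x0,y0);cv2.imwrite(f"pics/{n}1z.png",z)
goto(read_state(),[.465,-.026,.14],-.217-np.pi/2)
```

```text
side [332.8235737 194.7368648]
[327.50393597 198.38877559]
[338.00726678 191.17765957]
262 134
top [286.20705789 233.44547677]
[278.0855581  231.61801505]
[294.33203486 235.27360164]
216 173
t 1.7 tcp [ 0.4644 -0.0287  0.1413] zang -1.7891 F [-0.1 -0.3  0.6] width 0.502
shift cm [ 0.    0.13 -0.28] turn -0.001
```

View pics/side1z.png

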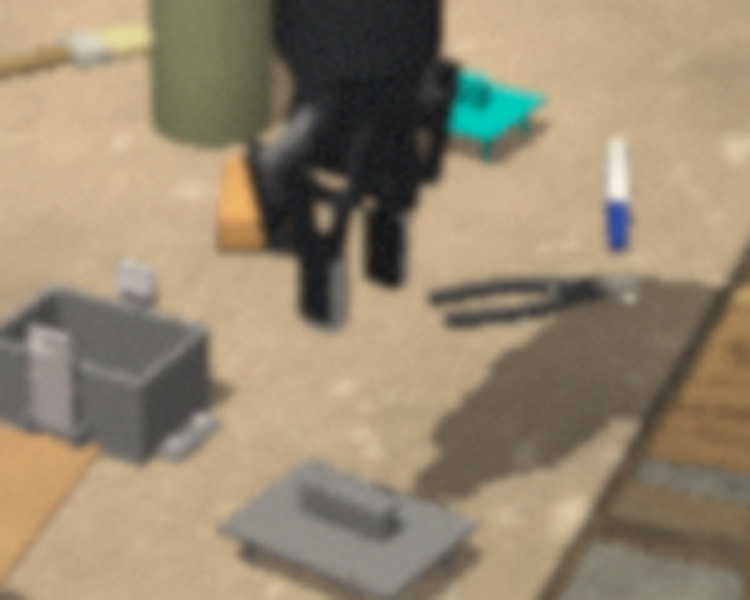

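View pics/top1z.png

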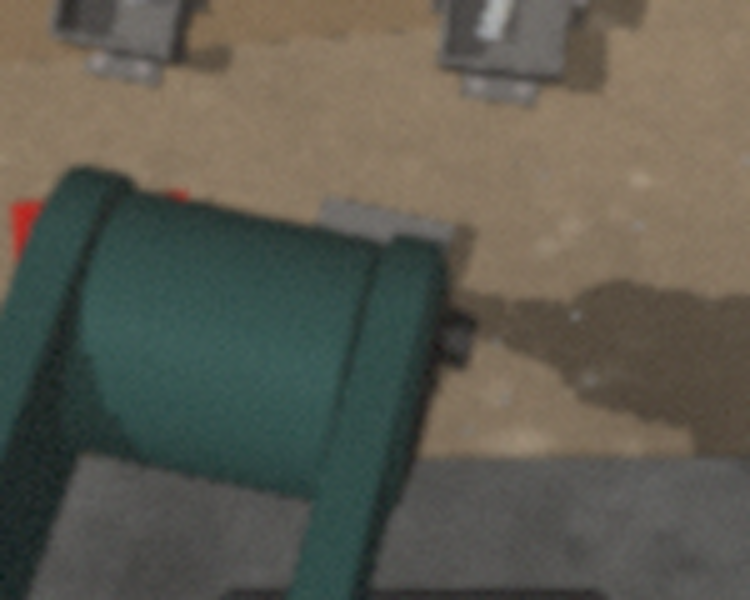

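Side view: the finger tips at zoom (324,325) and (385,280) centre on (354,303), where the TCP projects, so the arm is over the cover's estimated place. I lower to 6 cm and compare the fingers with the rib in the same view.

Emit:
arm_command(motion=[[0,3,0,0,0],[0,6,0,0,0],[0,8,0,0,0],[0,8,0,0,0],[0,8,0,0,0]])

```text
time_s: 2.2
tcp_pos: [0.4644, -0.0286, 0.0613]
ee_rot: [[-0.976, 0.001, -0.217], [0.217, -0.0, -0.976], [-0.001, -1.0, -0.0]]
contact_force: [-0.4, 0.2, -0.3]
width: 0.5
```

Run:
```python
from plant import *
from h import *
for n in ("side",):
    im=snapshot(n); cv2.imwrite(f"pics/{n}2.png",im); c=calibration(n)
    st=read_state();p=proj(c,st["tcp_pos"]);print(n,p)
    x0,y0=(int(p[0])-60,int(p[1])-50); z=cv2.resize(im[y0:y0+100,x0:x0+130],None,fx=6,fy=6,interpolation=cv2.INTER_CUBIC)
    print("tcp zoom",(p-[x0,y0])*6);cv2.imwrite(f"pics/{n}2z.png",z)
goto(read_state(),[.465,-.026,.0265],-.217-np.pi/2)
```

```text
side [332.11829057 224.12553335]
tcp zoom [360.70974344 300.75320009]
t 2.25 tcp [ 0.465  -0.0286  0.0617] zang -1.7889 F [ 0.8 -0.3 -0.1] width 0.498
shift cm [ 0.06  3.52 -0.26] turn -0.001
```

View pics/side2z.png

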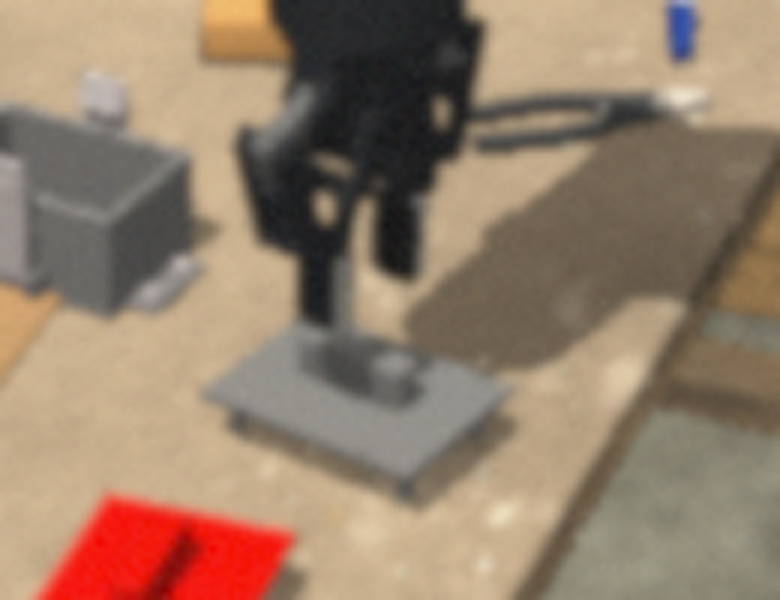

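The fingers straddle the rib: tips at (325,322) and (398,275), plate centre near (355,395). I lower to the plate and close.

Emit:
arm_command(motion=[[0,1.5,-0.3,0,0],[0,3,-0.3,0,0],[0,3.5,-0.3,0,0],[0,3.5,-0.3,0,0],[0,3.5,-0.3,0,0.3]])

```text
time_s: 2.75
tcp_pos: [0.4653, -0.0252, 0.0264]
ee_rot: [[-0.976, 0.001, -0.216], [0.216, -0.0, -0.976], [-0.001, -1.0, -0.0]]
contact_force: [-1.1, -0.1, -0.4]
width: 0.36
```

Emit:
arm_command(motion=[[0,0,0,0,0.6],[0,0,0,0,0.8],[0,0,0,0,1],[0,0,0,0,1],[0,0,0,0,1]], grip_force=80)

```text
time_s: 3.25
tcp_pos: [0.4653, -0.0249, 0.0263]
ee_rot: [[-0.977, 0.002, -0.215], [0.215, -0.0, -0.977], [-0.002, -1.0, -0.0]]
contact_force: [0.2, 1.6, 6.4]
width: 0.143
```

Run:
```python
from plant import *
from h import *
for n in ("side",):
    im=snapshot(n); cv2.imwrite(f"pics/{n}3.png",im); c=calibration(n)
    st=read_state();p=proj(c,st["tcp_pos"]);print(n,p)
    x0,y0=(int(p[0])-60,int(p[1])-50); z=cv2.resize(im[y0:y0+100,x0:x0+130],None,fx=6,fy=6,interpolation=cv2.INTER_CUBIC)
    print("tcp zoom",(p-[x0,y0])*6);cv2.imwrite(f"pics/{n}3z.png",z)
goto(read_state(),[.465,-.026,.0265],-.217-np.pi/2)
```

```text
side [331.26929092 237.45932317]
tcp zoom [361.61574552 302.755939  ]
t 3.3 tcp [ 0.4652 -0.0249  0.0263] zang -1.7879 F [-0.5  1.2  7.6] width 0.14
shift cm [-0.   -0.02  0.11] turn -0.0
```

View pics/side3z.png

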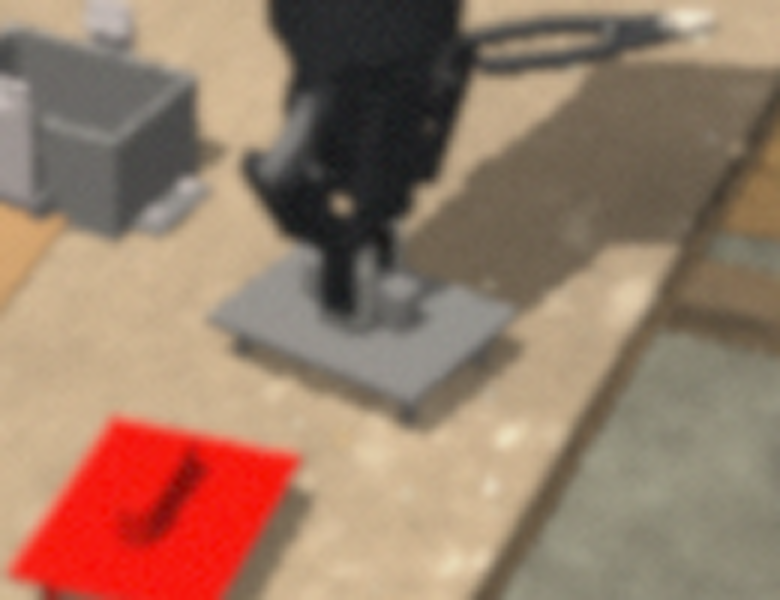

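The grip is on the rib near its middle (opening 0.14). Now lift; then refine the box pose.

Emit:
arm_command(motion=[[0,-1,0,0,1],[0,-4,0,0,1],[0,-8,0,0,1],[0,-12,0,0,1],[0,-12,0,0,1]])

```text
time_s: 3.8
tcp_pos: [0.4683, -0.0257, 0.1508]
ee_rot: [[-0.976, 0.01, -0.215], [0.215, -0.002, -0.977], [-0.01, -1.0, -0.0]]
contact_force: [1.6, 0.4, -0.6]
width: 0.143
```

Run:
```python
from plant import *
from h import *
for n in ("side","top"):
    im=snapshot(n); cv2.imwrite(f"pics/{n}4.png",im)
s=cv2.imread("pics/side4.png"); cv2.imwrite("pics/side4z.png",cv2.resize(s[150:250,240:370],None,fx=6,fy=6,interpolation=cv2.INTER_CUBIC))
t=np.mean([cv2.imread(f"pics/top{i}.png").astype(float) for i in (0,1,4)],0).astype(np.uint8)
cv2.imwrite("pics/topavg.png",t)
cv2.imwrite("pics/boxz.png",cv2.resize(t[145:200,290:350],None,fx=10,fy=10,interpolation=cv2.INTER_CUBIC))
goto(read_state(),[.64,-.103,.146],-.09-np.pi/2)
```

```text
t 3.9 tcp [ 0.4652 -0.0251  0.1468] zang -1.788 F [ 0.3 -0.5 -0.7] width 0.144
shift cm [-18.75   0.13   3.84] turn -0.127
```

View pics/side4z.png

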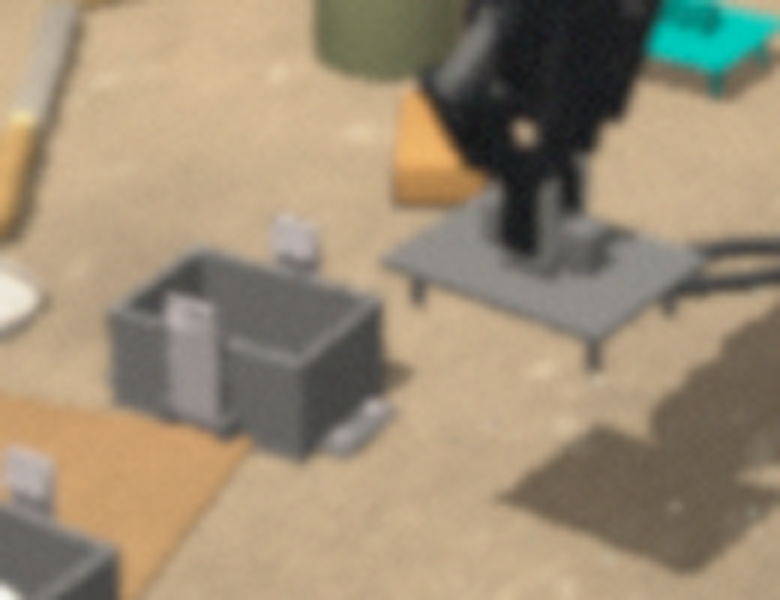

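View pics/boxz.png

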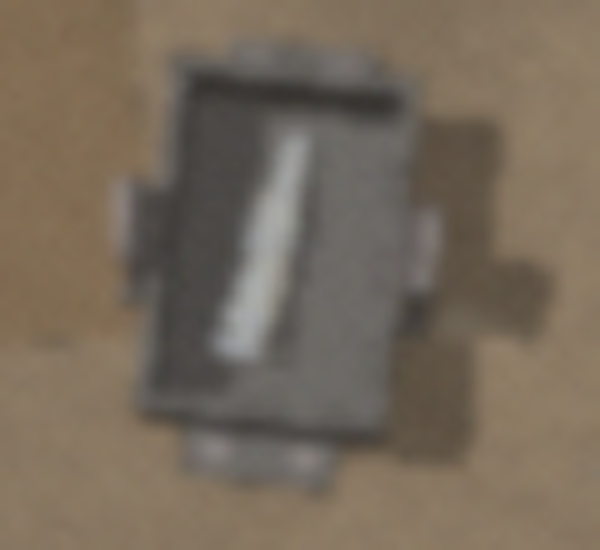

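Zoomed top view: rim corners (175,57), (424,75), (387,440), (137,412), and the casting inside is the elongated one. Side view: the cover is held level, with plate corners (383,260), (597,333), (708,258).

Run:
```python
from plant import *
from h import *
t=calibration("top");s=calibration("side");st=read_state();tcp=np.array(st["tcp_pos"])
zt=lambda L:[((u+.5)/10-.5+290,(v+.5)/10-.5+145) for u,v in L]
zs=lambda L:[((u+.5)/6-.5+240,(v+.5)/6-.5+150) for u,v in L]
print("box top",rect(t,zt([(175,57),(424,75),(387,440),(137,412)]),.05))
print("box side",rect(s,zs([(110,315),(203,250),(383,297),(303,358)]),.05))
P=np.array([onz(s,*p,tcp[2]-.0013) for p in zs([(383,260),(597,333),(708,258)])])
c=(P[0]+P[2])/2
print("plate side c",c,"tcp",tcp,[np.linalg.norm(P[i+1]-P[i]) for i in(0,1)],"ang",np.arctan2(*(P[0]-P[1])[1::-1]))
# subpixel box edges (top): gradient along normals
im=cv2.imread("pics/topavg.png").astype(float)
# clips (pinkish) centroids at z=.07
print("clips",[onz(t,*p,.07) for p in zt([(122,222),(428,247)])])
print("clips side",[onz(s,*p,.07) for p in zs([(192,300),(297,222)])])
```

```text
box top (array([ 0.63921443, -0.10533984]), array([ 69.3, 102. ,  69.6,  99.3]), np.float64(3.0413294372480286))
box side (array([ 0.63769811, -0.10084087]), array([68.7, 92.5, 61.3, 92.7]), np.float64(3.107363491153976))
plate side c [ 0.46943946 -0.02746969  0.14547214] tcp [ 0.46519928 -0.025091    0.14677214] [np.float64(0.09674399423426136), np.float64(0.0718824970354318)] ang -0.20012428106533559
clips [array([ 0.64300012, -0.06259605,  0.07      ]), array([ 0.63635249, -0.14581499,  0.07      ])]
clips side [array([ 0.64449218, -0.06314779,  0.07      ]), array([ 0.63521058, -0.1435643 ,  0.07      ])]
```

Emit:
arm_command(motion=[[-4,0,0.8,-0.03,1],[-8.5,0,1.7,-0.06,1],[-13,0,2.6,-0.09,1],[-16.5,0.1,3.4,-0.12,1],[-18.7,0.1,3.8,-0.127,1]])

```text
time_s: 4.4
tcp_pos: [0.6403, -0.1036, 0.1421]
ee_rot: [[-0.996, -0.002, -0.09], [0.09, 0.0, -0.996], [0.002, -1.0, -0.0]]
contact_force: [0.4, -0.4, -1.3]
width: 0.134
```

Emit:
arm_command(motion=[[0,0,0,0,1],[0,1,0,0,1],[0,2,0,0,1],[0,2,0,0,1],[0,2,0,0,1]])

```text
time_s: 4.9
tcp_pos: [0.6375, -0.1017, 0.1237]
ee_rot: [[-0.996, -0.002, -0.09], [0.09, 0.001, -0.996], [0.002, -1.0, -0.001]]
contact_force: [0.3, -1.2, -0.3]
width: 0.14
```

Emit:
arm_command(motion=[[0,0,0,0,1],[0,0,0,0,1],[0,0,0,0,1],[0,0,0,0,1],[0,0,0,0,1]])

```text
time_s: 5.4
tcp_pos: [0.6391, -0.1024, 0.1247]
ee_rot: [[-0.996, 0.0, -0.09], [0.09, -0.0, -0.996], [-0.0, -1.0, -0.0]]
contact_force: [-0.2, -0.3, -1.4]
width: 0.143
```

Run:
```python
from plant import *
from h import *
goto(read_state(),[.6395,-.1035,.126],-.09-np.pi/2)
for n in ("side","top"):
    im=snapshot(n); cv2.imwrite(f"pics/{n}5.png",im)
s=cv2.imread("pics/side5.png"); cv2.imwrite("pics/side5z.png",cv2.resize(s[150:240,235:335],None,fx=6.5,fy=6.5,interpolation=cv2.INTER_CUBIC))
goto(read_state(),[.6395,-.1035,.126],-.09-np.pi/2)
```

```text
t 5.4 tcp [ 0.6391 -0.1024  0.1247] zang -1.661 F [-0.2 -0.3 -1.4] width 0.143
shift cm [-0.05 -0.13  0.11] turn -0.0
t 5.5 tcp [ 0.6391 -0.1024  0.1246] zang -1.661 F [-0.3 -0.4 -1.8] width 0.142
shift cm [-0.05 -0.14  0.11] turn -0.0
```

View pics/side5z.png

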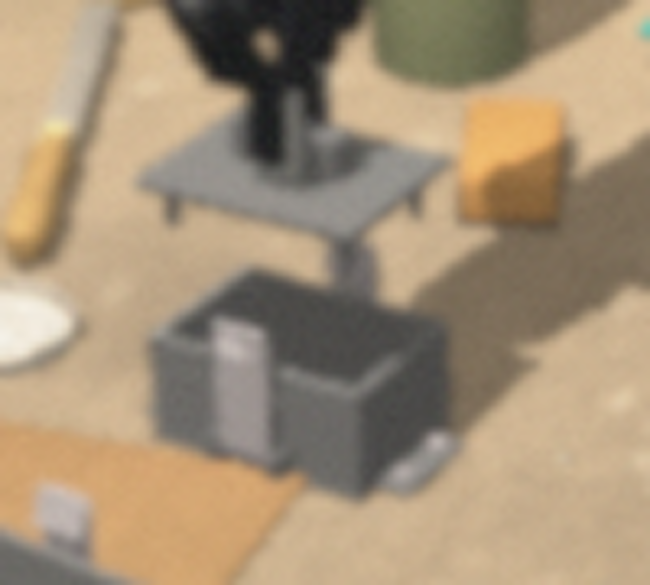

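View pics/top5.png

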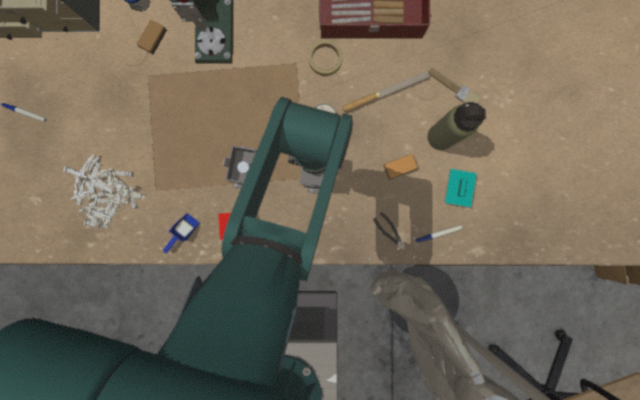

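Side view: cover level above the box, plate corners (138,180), (345,237), (448,160); rim corners (152,342), (360,388), (448,325). The top view also shows part of the cover between the links near (312,178), so I zoom in there too.

Run:
```python
from plant import *
from h import *
s=calibration("side");st=read_state();tcp=np.array(st["tcp_pos"])
zs=lambda L:[((u+.5)/6.5-.5+235,(v+.5)/6.5-.5+150) for u,v in L]
B=np.array([onz(s,*p,.05) for p in zs([(152,342),(360,388),(448,325)])])
P=np.array([onz(s,*p,tcp[2]-.001) for p in zs([(138,180),(345,237),(448,160)])])
for n,Q in(("box",B),("plate",P)):
    print(n,(Q[0]+Q[2])/2,[round(np.linalg.norm(Q[i+1]-Q[i]),4) for i in(0,1)],"ang",np.arctan2(*(Q[0]-Q[1])[1::-1]))
t=cv2.imread("pics/top5.png"); cv2.imwrite("pics/top5z.png",cv2.resize(t[145:205,285:345],None,fx=9.5,fy=9.5,interpolation=cv2.INTER_CUBIC))
```

```text
box [ 0.63697571 -0.09763822  0.05      ] [np.float64(0.0921), np.float64(0.0595)] ang 0.008051086742525845
plate [ 0.63637844 -0.09671919  0.12357522] [np.float64(0.0954), np.float64(0.0739)] ang -0.10939726710150252
```

View pics/top5z.png

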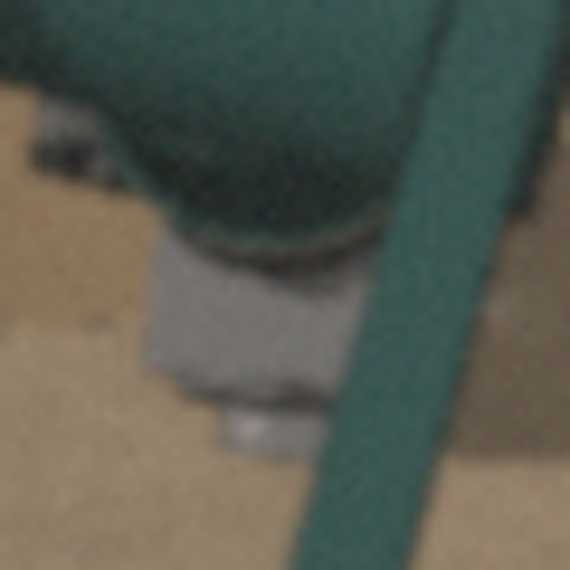

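Run:
```python
from plant import *
from h import *
t=calibration("top")
u,v=147,373
c0=onz(t,(u+.5)/9.5-.5+285,(v+.5)/9.5-.5+145,.1236)[:2]
for a in(-.09,):
    R=np.array([[np.cos(a),-np.sin(a)],[np.sin(a),np.cos(a)]])
    print("cover centre by top corner",c0-R@[-.05,.038])
im=np.mean([cv2.imread(f"pics/side{i}.png").astype(float) for i in(0,1,2,3,4)],0).astype(np.uint8)
cv2.imwrite("pics/sideavg.png",im)
cv2.imwrite("pics/sidebox.png",cv2.resize(im[185:230,252:312],None,fx=13,fy=13,interpolation=cv2.INTER_CUBIC))
```

```text
cover centre by top corner [ 0.63793396 -0.10408363]
```

View pics/sidebox.png

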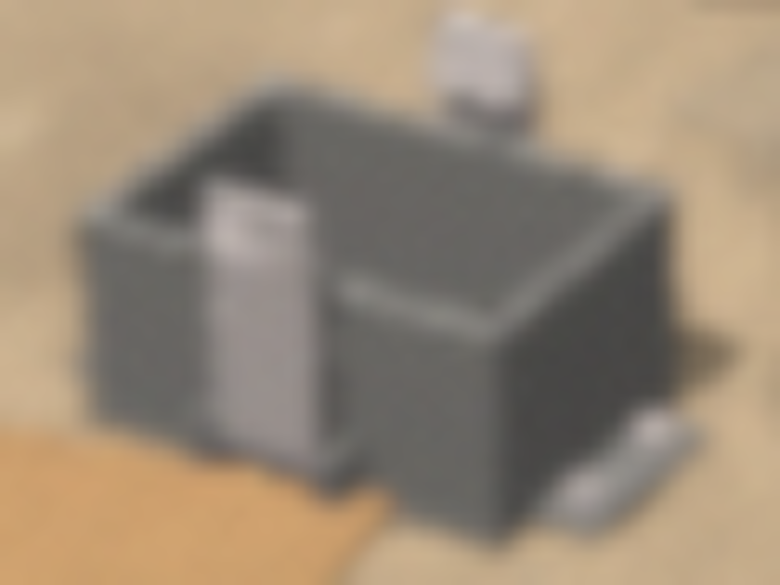

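Side zoom of the box: rim corners at left (85,222), near (500,335), right (672,190), far (280,80).

Run:
```python
from plant import *
from h import *
s=calibration("side")
z=lambda L:[((u+.5)/13-.5+252,(v+.5)/13-.5+185) for u,v in L]
B=np.array([onz(s,*p,.05) for p in z([(85,222),(500,335),(672,190),(280,80)])])
print(np.round(B,4).tolist());print(B.mean(0),[round(np.linalg.norm(B[(i+1)%4]-B[i])*1e3,1) for i in range(4)])
for i,j in((0,1),(3,2)): d=B[i]-B[j];print(np.arctan2(d[1],d[0]))
```

```text
[[0.6893, -0.0707, 0.05], [0.5936, -0.0641, 0.05], [0.5874, -0.1291, 0.05], [0.6817, -0.1389, 0.05]]
[ 0.6380252  -0.10069669  0.05      ] [np.float64(95.9), np.float64(65.3), np.float64(94.8), np.float64(68.6)]
-0.06874636426447052
-0.10348136440629029
```

Both views agree on an offset of about 1.5 mm in x, and 1–4 mm in y. The corrected target is about (0.6406, -0.104). I shift there and lower to just above the rim.

Emit:
arm_command(motion=[[-0.15,0,0.15,0,1],[-0.15,1,0.15,0,1],[-0.15,2.5,0.15,0,1],[-0.15,4.3,0.15,0,1],[-0.15,4.3,0.15,0,1]], grip_force=80)

```text
time_s: 6.0
tcp_pos: [0.6375, -0.1033, 0.0777]
ee_rot: [[-0.996, -0.006, -0.09], [0.09, 0.002, -0.996], [0.007, -1.0, -0.001]]
contact_force: [0.5, 0.4, -1.8]
width: 0.144
```

Emit:
arm_command(motion=[[0,0,0,0,1],[0,0,0,0,1],[0,0,0,0,1],[0,0,0,0,1],[0,0,0,0,1]])

```text
time_s: 6.5
tcp_pos: [0.6407, -0.1041, 0.082]
ee_rot: [[-0.996, 0.001, -0.09], [0.09, -0.0, -0.996], [-0.001, -1.0, 0.0]]
contact_force: [-1.2, -0.7, -1.0]
width: 0.142
```

Run:
```python
from plant import *
from h import *
for n in ("side","top"):
    im=snapshot(n); cv2.imwrite(f"pics/{n}6.png",im)
s=cv2.imread("pics/side6.png"); cv2.imwrite("pics/side6z.png",cv2.resize(s[170:230,245:320],None,fx=10,fy=10,interpolation=cv2.INTER_CUBIC))
t=cv2.imread("pics/top6.png"); cv2.imwrite("pics/top6z.png",cv2.resize(t[145:205,285:345],None,fx=9.5,fy=9.5,interpolation=cv2.INTER_CUBIC))
goto(read_state(),[.6406,-.104,.08],-.09-np.pi/2)
```

```text
t 6.6 tcp [ 0.6405 -0.104   0.0818] zang -1.661 F [ 0.4  0.5 -1.1] width 0.142
shift cm [-0.01  0.18 -0.01] turn -0.0
```

View pics/side6z.png

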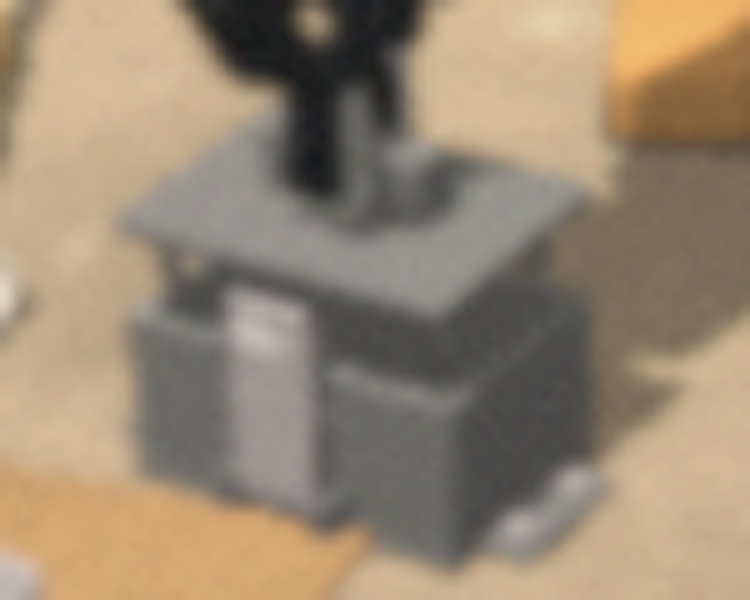

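View pics/top6z.png

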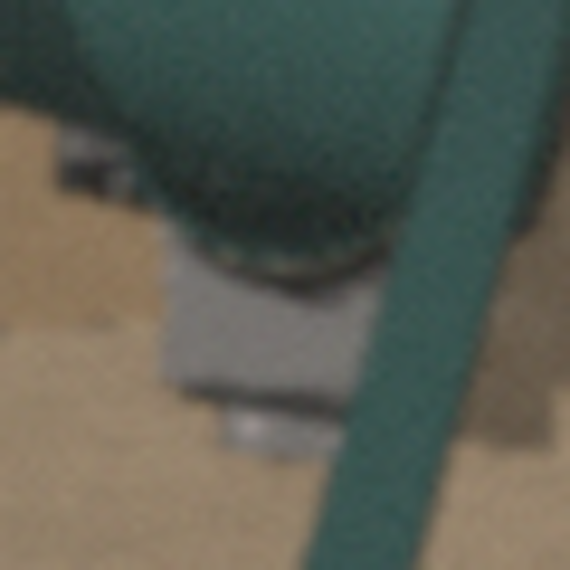

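Run:
```python
from plant import *
from h import *
s=calibration("side");t=calibration("top");st=read_state();tcp=np.array(st["tcp_pos"])
z=lambda L:[((u+.5)/10-.5+245,(v+.5)/10-.5+170) for u,v in L]
P=np.array([onz(s,*p,tcp[2]-.001) for p in z([(120,222),(437,318),(592,192)])])
B=np.array([onz(s,*p,.05) for p in z([(132,318),(461,402)])])
a=-.09;R=np.array([[np.cos(a),-np.sin(a)],[np.sin(a),np.cos(a)]])
L=np.array([[.05,.038],[-.05,.038],[-.05,-.038]])
print("plate",(P[0]+P[2])/2); 
for p,l in zip(P,L): print(p[:2]-R@l)
L=np.array([[.05,.035],[-.05,.035]])
print("box");[print(p[:2]-R@l) for p,l in zip(B,L)]
z13=lambda L:[((u+.5)/13-.5+252,(v+.5)/13-.5+185) for u,v in L]
B=np.array([onz(s,*p,.05) for p in z13([(85,222),(500,335),(672,190),(280,80)])])
L=np.array([[.05,.035],[-.05,.035],[-.05,-.035],[.05,-.035]])
[print(p[:2]-R@l) for p,l in zip(B,L)]
u,v=165,385
print("top plate",onz(t,(u+.5)/9.5-.5+285,(v+.5)/9.5-.5+145,.0808)[:2]-R@[-.05,.038])
# expected box BL from top
print("top box BL",onz(t,(137+.5)/10-.5+290,(412+.5)/10-.5+145,.05)[:2]-R@[-.05,.035])
print("top box each",[ (onz(t,(u+.5)/10-.5+290,(v+.5)/10-.5+145,.05)[:2]-R@np.array(l)).round(4) for u,v,l in((175,57,(.05,.035)),(424,75,(.05,-.035)),(387,440,(-.05,-.035)))])
```

```text
plate [ 0.63770371 -0.09843812  0.08080151]
[ 0.63648084 -0.10046585]
[ 0.63927845 -0.09728243]
[ 0.63892658 -0.09641038]
box
[ 0.6378636  -0.10194673]
[ 0.64002319 -0.10659037]
[ 0.63639081 -0.10106796]
[ 0.64029601 -0.10346709]
[ 0.64038271 -0.09872606]
[ 0.63503125 -0.09952565]
top plate [ 0.63845415 -0.10631088]
top box BL [ 0.63958745 -0.1050834 ]
top box each [array([ 0.6388, -0.1062]), array([ 0.6402, -0.1056]), array([ 0.6383, -0.1045])]
```

x agrees to under 1 mm in both views. In y the views disagree in sign (top +1 mm, side −2.3 mm), so I stay put and lower gently, watching the force.

Emit:
arm_command(motion=[[0,0.3,0,0,1],[0,0.6,0,0,1],[0,0.8,0,0,1],[0,0.9,0,0,1],[0,0.9,0,0,1]])

```text
time_s: 7.1
tcp_pos: [0.6403, -0.1041, 0.0722]
ee_rot: [[-0.996, -0.0, -0.09], [0.09, 0.0, -0.996], [0.0, -1.0, 0.0]]
contact_force: [0.8, -0.5, -1.4]
width: 0.147
```

Emit:
arm_command(motion=[[0,0,0,0,1],[0,0.1,0,0,1],[0,0.2,0,0,1],[0,0.2,0,0,1],[0,0.2,0,0,1]])

```text
time_s: 7.6
tcp_pos: [0.6406, -0.1041, 0.0707]
ee_rot: [[-0.996, 0.001, -0.09], [0.09, -0.0, -0.996], [-0.001, -1.0, -0.0]]
contact_force: [-0.2, -0.5, 1.2]
width: 0.14
```

Run:
```python
from plant import *
from h import *
for n in ("side",):
    im=snapshot(n); cv2.imwrite(f"pics/{n}7.png",im)
s=cv2.imread("pics/side7.png"); cv2.imwrite("pics/side7z.png",cv2.resize(s[170:230,245:320],None,fx=10,fy=10,interpolation=cv2.INTER_CUBIC))
goto(read_state(),[.6406,-.104,.055],-.09-np.pi/2);print(read_state()["torque"])
```

```text
t 7.65 tcp [ 0.6406 -0.104   0.0707] zang -1.661 F [ 0.  -0.4  1.3] width 0.139
shift cm [ 0.01  1.57 -0.  ] turn -0.0
[-0.10622203 -0.05617352  0.02517034]
```

View pics/side7z.png

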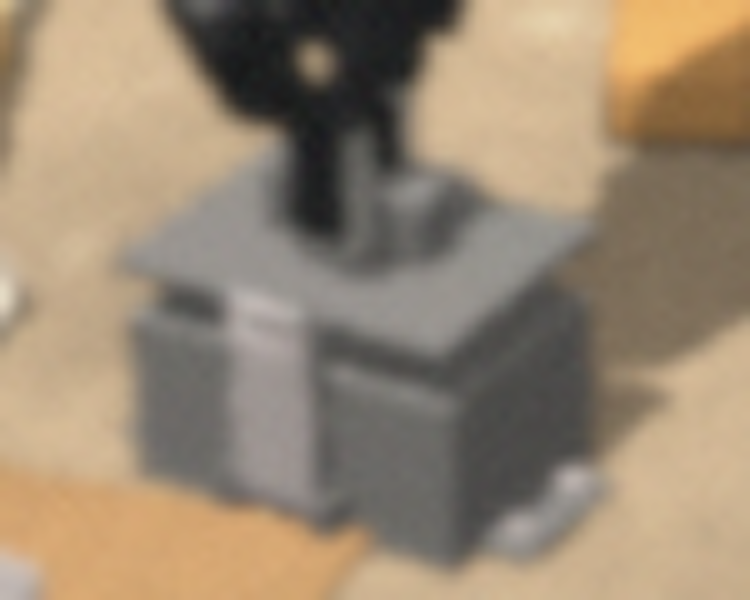

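No lateral force at peg-entry depth (peg tips about 4 mm below the rim), so it is aligned. I press down in steps.

Emit:
arm_command(motion=[[0,0.1,0,0,1],[0,0.2,0,0,1],[0,0.3,0,0,1],[0,0.4,0,0,1],[0,0.5,0,0,1]], grip_force=110)

```text
time_s: 8.15
tcp_pos: [0.6388, -0.1038, 0.0667]
ee_rot: [[-0.996, -0.003, -0.09], [0.09, 0.0, -0.996], [0.003, -1.0, -0.0]]
contact_force: [-9.6, 0.6, 17.7]
width: 0.127
```

Emit:
arm_command(motion=[[0,0.1,0,0,1],[0,0.2,0,0,1],[0,0.3,0,0,1],[0,0.4,0,0,1],[0,0.5,0,0,1]])

```text
time_s: 8.65
tcp_pos: [0.638, -0.1037, 0.0633]
ee_rot: [[-0.996, -0.003, -0.09], [0.09, 0.001, -0.996], [0.004, -1.0, -0.0]]
contact_force: [-17.9, 0.4, 33.5]
width: 0.129
```

A lateral force of −18 N in x builds up: the cover sits a little too far in +x. I relieve it before pressing on.

Emit:
arm_command(motion=[[0.1,0,0,0,1],[0.2,0,0,0,1],[0.2,0,0,0,1],[0.2,0,0,0,1],[0.2,0,0,0,1]])

```text
time_s: 9.15
tcp_pos: [0.638, -0.1037, 0.0634]
ee_rot: [[-0.996, 0.0, -0.091], [0.091, 0.0, -0.996], [-0.0, -1.0, -0.0]]
contact_force: [-10.7, 0.4, 24.6]
width: 0.135
```

Run:
```python
from plant import *
from h import *
for n in ("side","top"):
    im=snapshot(n); cv2.imwrite(f"pics/{n}8.png",im)
s=cv2.imread("pics/side8.png"); cv2.imwrite("pics/side8z.png",cv2.resize(s[170:230,245:320],None,fx=10,fy=10,interpolation=cv2.INTER_CUBIC))
goto(read_state(),[.6406,-.104,.055],-.09-np.pi/2);print(read_state()["torque"])
```

```text
t 9.25 tcp [ 0.638  -0.1037  0.0633] zang -1.6616 F [-11.   -0.2  24.1] width 0.129
shift cm [-0.26  0.83  0.01] turn -0.001
[ 0.27970903  0.75638935 -0.22596266]
```

View pics/side8z.png

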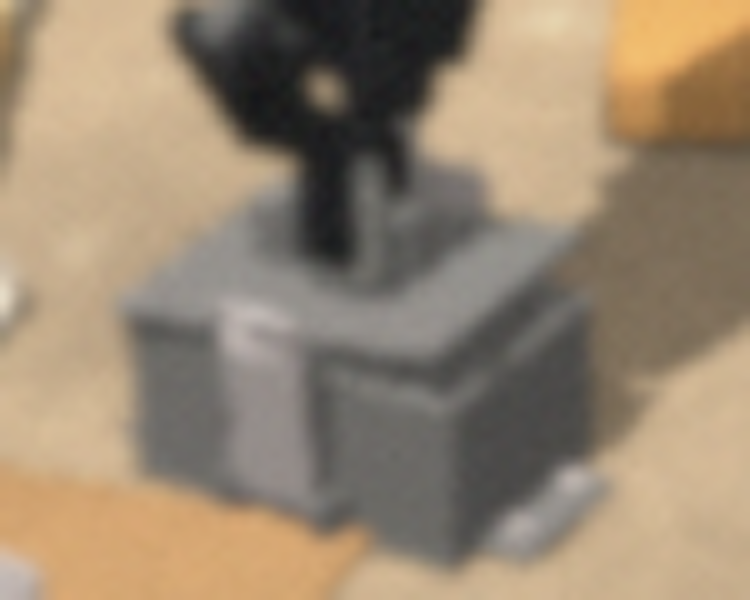

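The cover has pitched: the far (+x) end is about 3 mm and the near end about 8 mm above the rim. The +x pegs are dragging on the +x wall. I raise slightly, move further in −x and check.

Emit:
arm_command(motion=[[0,-0.3,0,0,1],[0.1,-0.5,0,0,1],[0.2,-0.5,0,0,1],[0.2,-0.5,0,0,1],[0.2,-0.5,0,0,1]])

```text
time_s: 9.75
tcp_pos: [0.636, -0.1035, 0.0652]
ee_rot: [[-0.996, -0.001, -0.09], [0.09, 0.0, -0.996], [0.001, -1.0, -0.0]]
contact_force: [-1.0, -0.3, 1.1]
width: 0.13
```

Run:
```python
from plant import *
from h import *
for n in ("side","top"):
    im=snapshot(n); cv2.imwrite(f"pics/{n}9.png",im)
s=cv2.imread("pics/side9.png"); cv2.imwrite("pics/side9z.png",cv2.resize(s[170:230,245:320],None,fx=10,fy=10,interpolation=cv2.INTER_CUBIC))
t=cv2.imread("pics/top9.png"); cv2.imwrite("pics/top9z.png",cv2.resize(t[145:205,285:345],None,fx=9.5,fy=9.5,interpolation=cv2.INTER_CUBIC))
goto(read_state(),[.6406,-.104,.055],-.09-np.pi/2);print(read_state()["torque"])
```

```text
t 9.85 tcp [ 0.636  -0.1035  0.0652] zang -1.6608 F [-2.  -0.2  1.2] width 0.131
shift cm [-0.46  1.02  0.01] turn 0.0
[-0.20049456  0.17949775  0.07969765]
```

View pics/side9z.png

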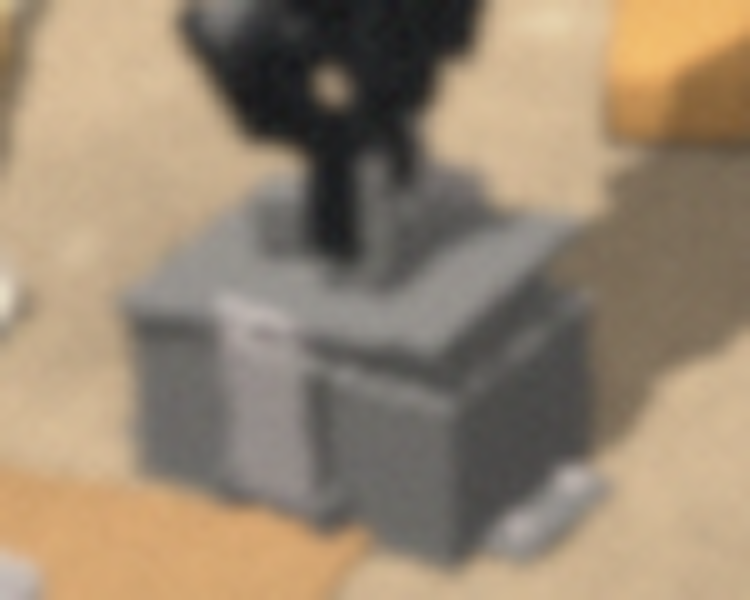

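View pics/top9z.png

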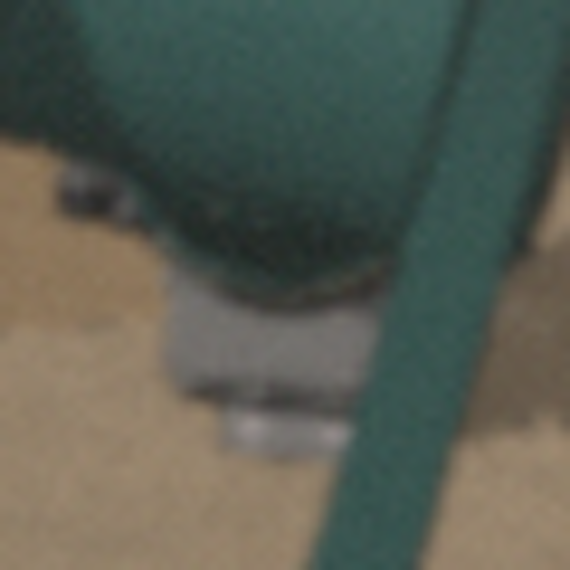

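Forces are back near zero, but the cover is still pitched in the grip. With a light grip the rib can turn between the pads, so the flat finger ends should level the plate as I press.

Emit:
arm_command(motion=[[0,0,0,0,1],[0,0,0,0,1],[0,0.1,0,0,1],[0,0.2,0,0,1],[0,0.3,0,0,1]], grip_force=20)

```text
time_s: 10.35
tcp_pos: [0.6359, -0.1035, 0.0634]
ee_rot: [[-0.996, -0.001, -0.09], [0.09, 0.0, -0.996], [0.001, -1.0, -0.0]]
contact_force: [-5.9, 0.0, 12.9]
width: 0.131
```

Emit:
arm_command(motion=[[0,0.1,0,0,1],[0,0.2,0,0,1],[0,0.2,0,0,1],[0,0.2,0,0,1],[0,0.2,0,0,1]])

```text
time_s: 10.85
tcp_pos: [0.6357, -0.1036, 0.0626]
ee_rot: [[-0.996, -0.0, -0.09], [0.09, 0.0, -0.996], [0.0, -1.0, -0.0]]
contact_force: [-9.6, 0.1, 18.3]
width: 0.135
```

Run:
```python
from plant import *
from h import *
for n in ("side",):
    im=snapshot(n); cv2.imwrite(f"pics/{n}10.png",im)
s=cv2.imread("pics/side10.png"); cv2.imwrite("pics/side10z.png",cv2.resize(s[170:230,245:320],None,fx=10,fy=10,interpolation=cv2.INTER_CUBIC))
goto(read_state(),[.6406,-.104,.055],-.09-np.pi/2);print(read_state()["torque"])
```

```text
t 10.9 tcp [ 0.6357 -0.1035  0.0626] zang -1.6614 F [-9.3  1.1 16.6] width 0.131
shift cm [-0.5   0.76  0.  ] turn -0.001
[ 0.26448187  0.74575869 -0.12251784]
```

View pics/side10z.png

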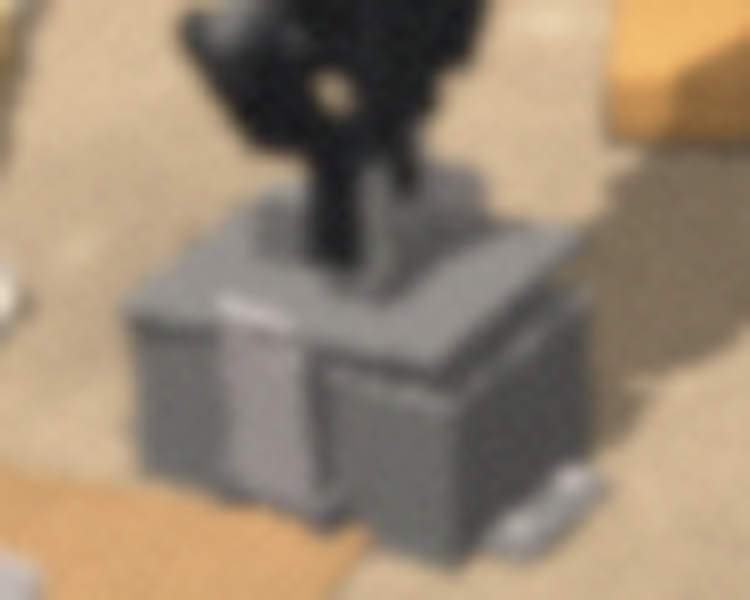

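The far end is now about on the rim and the near end about 7 mm up, with the force well within limits. Pressing at the middle should turn the cover level about the far edge. I also ease a little further in −x to unload the far wall.

Emit:
arm_command(motion=[[0.1,0,0,0,1],[0.2,0.1,0,0,1],[0.2,0.2,0,0,1],[0.2,0.3,0,0,1],[0.2,0.4,0,0,1]])

```text
time_s: 11.4
tcp_pos: [0.6348, -0.1035, 0.06]
ee_rot: [[-0.996, 0.002, -0.091], [0.091, -0.0, -0.996], [-0.002, -1.0, -0.0]]
contact_force: [-12.0, 1.2, 32.4]
width: 0.13
```

Run:
```python
from plant import *
from h import *
for n in ("side",):
    im=snapshot(n); cv2.imwrite(f"pics/{n}11.png",im)
s=cv2.imread("pics/side11.png"); cv2.imwrite("pics/side11z.png",cv2.resize(s[170:230,245:320],None,fx=10,fy=10,interpolation=cv2.INTER_CUBIC))
goto(read_state(),[.6406,-.104,.055],-.09-np.pi/2);print(read_state()["torque"])
```

```text
t 11.45 tcp [ 0.6349 -0.1034  0.0601] zang -1.6618 F [-12.    1.9  26.1] width 0.13
shift cm [-0.58  0.51  0.  ] turn -0.001
[ 0.23871611  0.67884452 -0.32354638]
```

View pics/side11z.png

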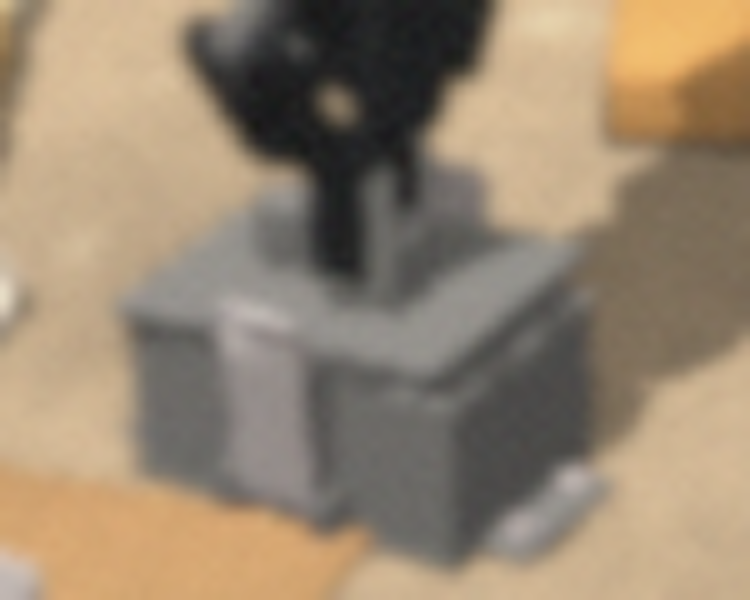

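Levelling as expected (near corner coming down). I continue.

Emit:
arm_command(motion=[[0,0.1,0,0,1],[0.1,0.2,0,0,1],[0.1,0.3,0,0,1],[0.1,0.4,0,0,1],[0.1,0.5,0,0,1]])

```text
time_s: 11.95
tcp_pos: [0.6322, -0.1029, 0.0556]
ee_rot: [[-0.996, -0.001, -0.091], [0.091, 0.001, -0.996], [0.001, -1.0, -0.001]]
contact_force: [-18.2, 3.1, 43.4]
width: 0.135
```

Run:
```python
from plant import *
from h import *
for n in ("side",):
    im=snapshot(n); cv2.imwrite(f"pics/{n}12.png",im)
s=cv2.imread("pics/side12.png"); cv2.imwrite("pics/side12z.png",cv2.resize(s[170:230,245:320],None,fx=10,fy=10,interpolation=cv2.INTER_CUBIC))
goto(read_state(),[.6406,-.104,.055],-.09-np.pi/2);print(read_state()["torque"])
```

```text
t 12.0 tcp [ 0.6322 -0.1029  0.0556] zang -1.6621 F [-15.3   3.2  35.2] width 0.129
shift cm [-0.85  0.06  0.03] turn -0.001
[ 0.382929    1.62200935 -0.55900384]
```

View pics/side12z.png

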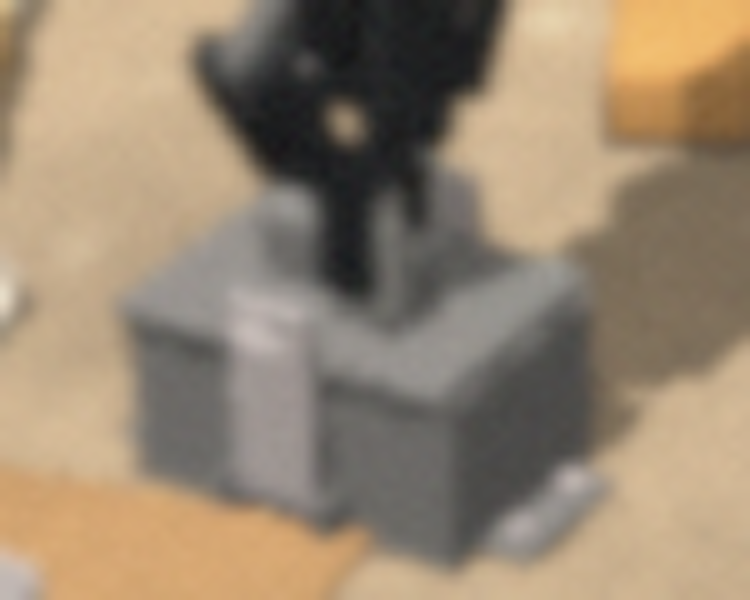

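The +y clip has snapped back upright above the plate and the near end is on the rim. I take out the lateral load, then check from both cameras.

Emit:
arm_command(motion=[[0.1,0,0,0,1],[0.2,0,0,0,1],[0.2,0,0,0,1],[0.2,0.1,0,0,1],[0.2,0.1,0,0,1]])

```text
time_s: 12.5
tcp_pos: [0.6323, -0.103, 0.0556]
ee_rot: [[-0.996, 0.003, -0.091], [0.091, 0.0, -0.996], [-0.003, -1.0, -0.0]]
contact_force: [-13.1, 2.8, 38.4]
width: 0.131
```

Run:
```python
from plant import *
from h import *
for n in ("side","top"):
    im=snapshot(n); cv2.imwrite(f"pics/{n}13.png",im)
s=cv2.imread("pics/side13.png"); cv2.imwrite("pics/side13z.png",cv2.resize(s[175:230,250:312],None,fx=12,fy=10.9,interpolation=cv2.INTER_CUBIC) if 0 else cv2.resize(s[180:230,250:312],None,fx=12,fy=12,interpolation=cv2.INTER_CUBIC))
t=cv2.imread("pics/top13.png"); cv2.imwrite("pics/top13z.png",cv2.resize(t[145:205,285:345],None,fx=9.5,fy=9.5,interpolation=cv2.INTER_CUBIC))
goto(read_state(),[.6406,-.104,.055],-.09-np.pi/2);print(read_state()["torque"])
c=calibration("side")
# expected plate-top corners when home, side-view box centre
a=-.088;R=np.array([[np.cos(a),-np.sin(a)],[np.sin(a),np.cos(a)]])
for nm,z,hy in(("top",.055,.038),("bottom",.05,.038),("rim",.05,.035)):
    print(nm,[((proj(c,np.r_[R@[sx*.05,sy*hy]+[.638,-.1007],z])-[250,180]+.5)*12-.5).round(0).tolist() for sx,sy in((1,1),(-1,1),(-1,-1),(1,-1))])
```

```text
t 12.6 tcp [ 0.6322 -0.103   0.0556] zang -1.6624 F [-14.    4.7  38.5] width 0.133
shift cm [-0.84  0.06  0.02] turn -0.002
[ 0.57492193  1.35190232 -0.57131198]
top [[86.0, 250.0], [482.0, 363.0], [665.0, 207.0], [279.0, 104.0]]
bottom [[87.0, 271.0], [482.0, 384.0], [665.0, 227.0], [280.0, 124.0]]
rim [[95.0, 264.0], [490.0, 377.0], [658.0, 233.0], [273.0, 129.0]]
```

View pics/side13z.png

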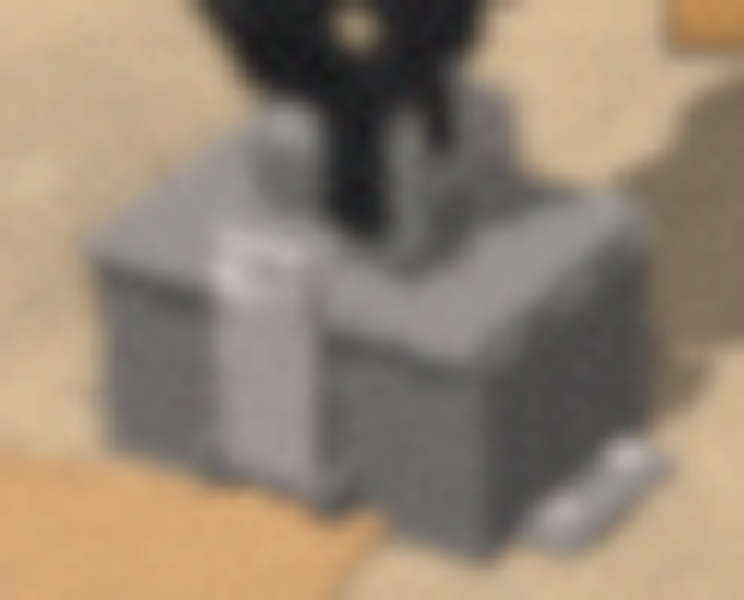

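View pics/top13z.png

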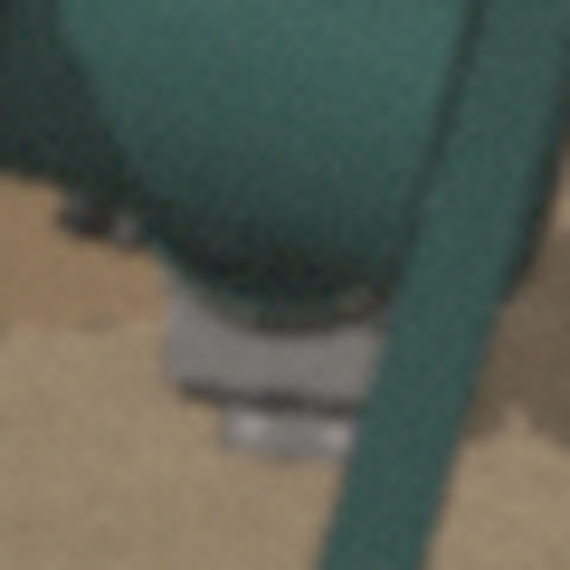

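Side view: the plate corners at (85,248), (480,365), (650,210) match the predicted fully-home corners (86,250), (482,363), (665,207) to about 1 px. The −y clip is partly visible behind the rib near (490,110). I compare it with its rest position and reduce the remaining lateral load.

Emit:
arm_command(motion=[[0.1,0,0,0,1],[0.2,0,0,0,1],[0.2,0.1,0,0,1],[0.2,0.1,0,0,1],[0.2,0.1,0,0,1]], grip_force=50)

```text
time_s: 13.1
tcp_pos: [0.6323, -0.103, 0.0556]
ee_rot: [[-0.996, 0.007, -0.092], [0.092, -0.0, -0.996], [-0.007, -1.0, -0.0]]
contact_force: [-10.2, 5.5, 40.6]
width: 0.129
```

Run:
```python
from plant import *
from h import *
for n in ("side",):
    im=snapshot(n); cv2.imwrite(f"pics/{n}14.png",im)
o=cv2.imread("pics/sideavg.png"); n=cv2.imread("pics/side14.png")
f=lambda s:cv2.resize(s[178:215,262:300],None,fx=10,fy=10,interpolation=cv2.INTER_CUBIC)
cv2.imwrite("pics/clipcmp.png",np.hstack([f(o),f(n)]))
goto(read_state(),[.6406,-.104,.055],-.09-np.pi/2);print(read_state()["torque"])
```

```text
t 13.15 tcp [ 0.6322 -0.103   0.0556] zang -1.6625 F [-10.6   4.9  40.6] width 0.134
shift cm [-0.84  0.06  0.03] turn -0.002
[ 0.6838744   1.11404497 -0.59182788]
```

View pics/clipcmp.png

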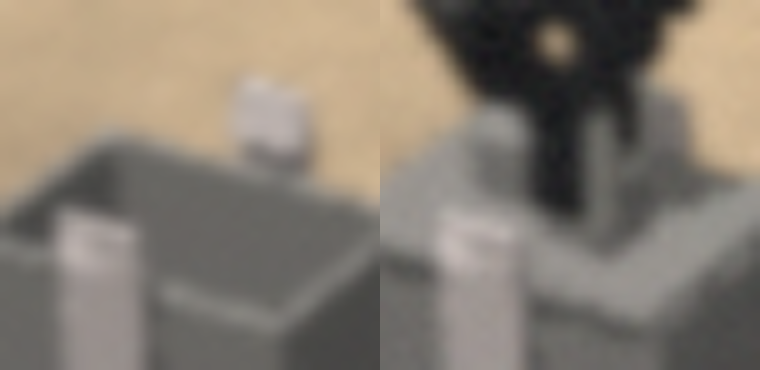

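Both clips stand at their rest positions: the −y clip's right edge is at about 310, against 312 before, and the +y clip is unchanged. The press is steady at 40 N, so I hand the job in.

Run:
```python
from plant import *
finish_job()
s=read_state();print(s["time_s"],s["tcp_pos"],s["contact_force"])
```

```text
the job is handed in; nothing more can be done
the job is handed in; nothing more can be done
```

The grey cover is pressed fully home on the box with the casting, and I handed the job in at about 13 s with the fingers still holding it down. They were pressing at about 40 N, with a 50 N grip on the rib.

**What went wrong on the way:** the first press pitched the cover, because it sat slightly too far in +x and its far pegs caught on the wall. I backed off a few millimetres, moved in −x and lightened the grip. Pressing again levelled it and it snapped in.

**Last checks:**
- **Seating:** the plate corners match the predicted home position to about 1 px. The finger ends are at 55.6 mm, against 55 mm for the plate's top face when home.
- **Clips:** both are back at their rest positions in the side view. The −y clip is partly hidden, so I judged it by its right edge.

**Not ideal:**
- About 10 N of sideways force remained on the tool when I handed in.
- The fingers ended up roughly 7 mm off the middle of the rib, towards −x.
- The two cameras disagreed by 2–3 mm in y, so I relied on the contact force during insertion.

I did not take a final picture to confirm that the castings, plug and other things were untouched. The gripper did not go near them.

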